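# Plug the flat nozzle into the bench dust port past its sprung lid

## Task

Take the wide flat nozzle out of the nozzle rack and plug it into the dust port on the carving bench: lift the port's sprung lid by its lip with the nozzle's collar and keep it pushed back with the nozzle while you lower the spigot into the mouth. Bearing down only lightly, turn the nozzle until its two bayonet lugs drop through their slots and the collar lies on the port, turn it some 30 degrees more to lock it so that the lid cannot tip it, and let go. Force nothing (at most 35 N on the port, 15 N on its lid) and leave the other nozzles, the carved head and the mallet as they are.

Things in the scene. Friction and masses are not known exactly. Their poses are not given: they have to be found in the camera images.
- nozzle: Wide flat (fishtail) black plastic nozzle, 0.10-0.20 kg, upright in one of the rack's holes. Origin: centre of the spigot's lower end, z up its axis. Heights above it: round spigot 32 mm diameter from 0 to 30 mm (lowest 8 mm taper to 27.6); collar 30 to 34, 50 mm diameter; neck 34 to 108, 25 mm diameter; flat head 108 to 155, widening until 132.
- nozzle_head (a point): Centre of the nozzle's flat head, 138 mm above the spigot's lower end, 17 mm below the top: the place to grip. The head is 26 mm thick along the nozzle's x and 80 mm wide along its y; its two flat faces run from height 111 to 155 mm. Same axes as the nozzle.
- nozzle_collar (a point): Point on the nozzle's axis at the underside of the collar, 30 mm above the spigot's lower end. Two bayonet lugs stand out of the spigot on the nozzle's +x and -x sides, to 21 mm from its axis: each 8 mm wide, 8 mm high, from 12.8 to 20.8 mm above the spigot's lower end.
- port: Bench dust port: fixed grey metal box with a sprung aluminium lid on top. Origin on the bench under the mouth's centre; x from the lip side (front, towards the robot) to the hinge side, y along the hinge, z up. Box from x -30 to +46 mm, y -37 to +37, top at z 52; foot plate 4 mm thick, y -56 to +56; behind it a 40 mm duct elbow out to x +106.
- port_mouth (a point): Centre of the mouth at the box top, 52 mm above the bench: a bayonet ring 8 mm thick, 34.4 mm bore, with two opposite 11.5 mm wide slots for the lugs and free space 36 mm deep. The ring is clamped with its slots up to 0.5 rad either way off the port's x line, an angle not reported. Off the slots the lugs land on the ring, 17 mm short of home. Once home, 0.4 rad more either way locks.
- port_hinge (a point): Middle of the lid's hinge axis, 32 mm behind the mouth's centre (port +x) and 2.5 mm above the box top.
- port_lid (a joint): Lid angle, rad: 0 shut (level on the box); grows as the lip swings up and away to the hinge side; 1.57 upright, stop at 1.75. A spring always shuts it, about 0.06 N m at 0 and 0.15 N m at 1.4; nothing else holds it open. With the nozzle home it leans on the nozzle at about 1.3 to 1.4.
- lid_lip (a point): Middle of the lip's front edge, on the lid's underside, 76 mm from the hinge axis. Lid: 4 mm plate, 60 mm wide, its last 20 mm (the lip) 40 mm wide. Shut, its underside is 0.5 mm above the box top and the lip juts 14 mm out in front of the box, nothing below it but the bench: the collar fits under it, with the neck in front of the lip and the spigot hanging in front of the box.
- rack: Fixed wooden rack, 70 x 290 x 42 mm high, origin at the centre of its underside, three 43.5 mm holes along its y at -100, 0 and +100 mm; each nozzle's collar rests on its top.
- crevice_nozzle: Bystander in the rack: narrow crevice nozzle with the same spigot and collar, tapering to a 16 x 34 mm slot, 150 mm from the spigot's end (origin) to its top.
- brush_nozzle: Bystander in the rack: round brush nozzle with the same spigot and collar, 54 mm round head, 135 mm from the spigot's end (origin) to its top.
- carved_head: Bystander: carved wooden puppet head, 170 mm tall, about 120 mm across, origin at the centre of its foot.
- mallet: Bystander: round carver's mallet standing on its head, 80 mm diameter, 210 mm tall, origin at the centre of its foot.
There are look-alikes about, which are no part of the job. Several things have the shape of the port; the one meant has the colours described above. Leave any yellow look-alike of the nozzle alone.

How it is judged:
On the way, in this order (a step that is already met when the one before it is completed fails the run):
1. the nozzle lifts the lid well open (value of joint port_lid above 0.7 rad and contact force between nozzle and port_lid above 0.2 N), for 0.1 s.
2. the spigot enters the mouth while the nozzle keeps the lid back (z of nozzle in the frame of port_mouth below -0.006 m and horizontal distance between nozzle and port_mouth below 0.006 m and value of joint port_lid above 1 rad), for 0.1 s.
At the end, for the whole second after the job is handed in: The nozzle stands in the port, held by its lugs: upright within 0.08 rad, its collar within 2 mm of the box top and 4 mm of the mouth's centre, at rest and released, with the lid held open by it (over 1.0 rad) (z of nozzle_collar in the frame of port_mouth below 0.002 m and horizontal distance between nozzle_collar and port_mouth below 0.004 m and angle between nozzle's own z axis and vertical below 0.08 rad and value of joint port_lid above 1 rad and linear speed of nozzle below 0.01 m/s); the robot touches nothing.
It fails at once if the port is pressed with more than 35 N (contact force between anything else and port above 35 N).
It fails at once if the lid is pressed with more than 15 N (contact force between anything else and port_lid above 15 N).
It fails at once if a bystander is disturbed (distance of any of crevice_nozzle, brush_nozzle, carved_head, mallet from where it was at the start of the episode above 0.015 m).
It also fails if it takes over 72 s, if anything falls off the work surface, if the arm or the gripper's body presses on something with over 40 N, if the wrist force passes 120 N, or if a joint passes its speed limit or range.

## Robot

A 6-joint arm with a two-finger parallel gripper is mounted at the origin on the work surface. World frame = base frame: x ahead of the robot, y to its left, z up, the work surface at z = 0. Lengths are in m, angles in rad, forces in N, time in s.
With the tool pointing down it reaches from about 0.2 to 0.875 m from the base axis. Payload 3.4 kg.
Tool frame: the origin (TCP) lies on the centre line of the jaws, within the pads' length; the fingertips stand ahead of it and the grasp point (between the pads) lies 11 mm behind it (robot.tcp_to_tips is the z of the fingertips in the tool frame, in m); z points along the fingers, y is the line along which they close (so a half turn about z gives the same grasp; the last joint's range is limited). The gripper opens to 94 mm and grips with 3 to 60 N. Pads are 16 mm wide; open, the fingers measure 119 mm over their backs; the gripper's body (75 mm by 177 mm) begins 78 mm behind the grasp point.
Start: joints at [1.08, 0.276, 1.505, -0, 1.361, -0.121], TCP at [0.208, 0.536, 0.213] pointing down, gripper open.
Joint ranges: [-2.89, 2.89], [-0.75, 2.08], [0.22, 2.7], [-1.18, 4.32], [0.11, 2.71], [-2.7, 2.7]. Speed limits (rad/s): [2.57, 2.57, 3.14, 3.14, 3.14, 3.14].

## Interface

Orientations are given as a unit quaternion [w, x, y, z].
In Python, from cell import robot, eoat, solver, optics, sign_off, status gives the robot as it stands. The module is installed in compiled form; this text tells all that it offers. Calls block until the motion is done:
- robot.movep(position, orientation): joint-space move of the TCP to a pose.
- robot.move_linear(position, velocity=0.15, rot=None): straight line of the TCP; rot=None keeps the orientation; velocity is the mean speed in m/s.
- robot.set_joints(angles): joint-space move.
- eoat.set_gripper(opening, effort=None): finger opening in m; effort is the grip in N (None keeps the last); returns when the fingers have stopped.
- robot.pause(seconds).
- solver.inverse_kinematics(position, orientation): joint angles nearest the present ones, or None.
- optics.camera(name): name is "side" or "top"; returns (picture, depth): 400x640x3 uint8, red, green, blue; 400x640 float32, m along the optical axis (not along the pixel's ray), 0 where there is no reading.
- optics.camera_params(name): a dict with "intrinsics" (3x3 intrinsics, pixels), "camera_from_world" (4x4, takes a point from world to camera coordinates). Camera axes: x right, y down, z forward; pixel columns grow to the right and rows downward; lengths in m; the calibration is good to about 2 mm. A picture is of the moment at which its call begins. camera_params takes no time and is no camera call.
A pose or a line that the arm cannot do raises robot.Unreachable and nothing moves.
- sign_off(): hands the job in; it is judged then, once.
Readings, each from a call of its own:
- status.read_t(): time.
- status.read_joint_positions(): joint angles.
- status.read_dq(): joint speeds.
- status.read_joint_efforts(): joint torques, N m.
- status.read_tool_pos(): TCP position.
- status.read_ee_rot(): TCP orientation.
- status.read_ft_force(): force on the tool from outside, world axes, zero at the start.
- status.read_wrist_torque(): the same for the moment, N m.
- status.read_width(): finger opening in m.
- status.read_finger_force(): force on a finger pad.
Only numpy, scipy, OpenCV 4.12 (cv2) and the standard library are available. Lean on these libraries where they do the work, as an engineer would, in place of code of your own. Each camera call takes 0.05 s, during which the arm holds its last target. There are 200 camera calls.

## Working session

There is one attempt and no reset: what is moved stays moved. The work goes in short steps, each a Python script; the robot and the scene stay as the last script left them, time stands still between calls to the robot, and variables do not carry over. Pictures are saved under pics/ and viewed, at most 10 in all, crops included, and the job is handed in when it is done.

```bash
mkdir -p pics; ls; python3 - <<'E'
from cell import *
import cv2, numpy as np
for n in ("top","side"):
    p,d=optics.camera(n); cv2.imwrite(f"pics/{n}0.png",p[:,:,::-1]); np.save(f"{n}0.npy",d); np.save(f"{n}0c.npy",p)
    c=optics.camera_params(n); print(n,np.round(c["intrinsics"],1).tolist(),np.round(c["camera_from_world"],3).tolist())
print(status.read_t(), robot.tcp_to_tips, status.read_ee_rot())
E
```

```text
pics
top [[391.6, 0.0, 314.9], [0.0, 391.6, 194.5], [0.0, 0.0, 1.0]] [[-0.026, -1.0, -0.003, 0.003], [-0.996, 0.026, -0.084, 0.59], [0.084, 0.0, -0.996, 1.091], [0.0, 0.0, 0.0, 1.0]]
side [[363.7, 0.0, 321.8], [0.0, 363.7, 199.5], [0.0, 0.0, 1.0]] [[0.737, -0.676, -0.01, -0.405], [-0.493, -0.527, -0.692, 0.359], [0.463, 0.514, -0.722, 0.797], [0.0, 0.0, 0.0, 1.0]]
0.1 0.008 [-2.29159273e-04  1.83825284e-01  9.82958601e-01 -7.75977675e-04]
```

View pics/top0.png

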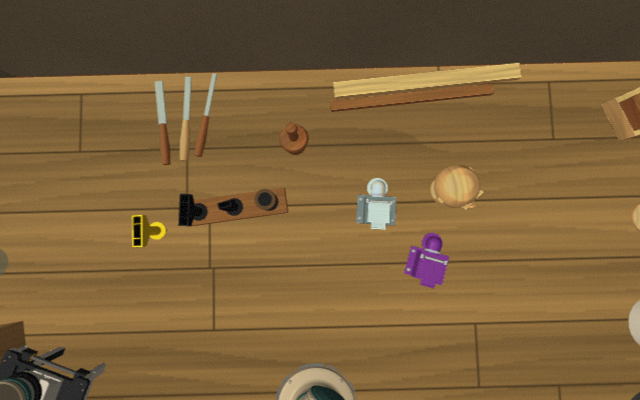

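View pics/side0.png

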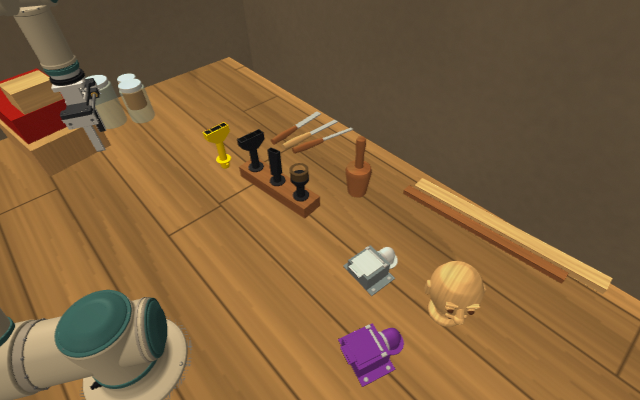

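Candidates for the nozzle (top view) are the black fishtail at (187,210) in the left rack hole, the yellow fishtail at (138,231), the crevice nozzle at (232,206) and the brush nozzle at (265,200). I choose the black fishtail. For the port they are the grey box with the pale lid at (378,210) and the purple look-alike at (430,262). I choose the grey one. Next I'll measure both and check them in one crop.

```bash
cat > h.py <<'E'
from cell import *
import cv2, numpy as np
from scipy.spatial.transform import Rotation as R
def cloud(n,img=None):
    p,d=optics.camera(n) if img is None else img
    c=optics.camera_params(n); K=c["intrinsics"]; T=np.linalg.inv(c["camera_from_world"])
    v,u=np.indices(d.shape)
    X=np.stack([(u-K[0,2])*d/K[0,0],(v-K[1,2])*d/K[1,1],d],-1)@T[:3,:3].T+T[:3,3]
    X[d==0]=np.nan
    return p,X
def proj(n,P):
    c=optics.camera_params(n); q=c["camera_from_world"]@np.append(P,1); q=c["intrinsics"]@q[:3]; return q[:2]/q[2]
def rect(P):
    (c,s,a)=cv2.minAreaRect((P[:,:2]*1000).astype(np.float32)); return np.round(c,1),np.round(s,1),round(a,1)
def down(yaw):  # tool z down; tool y (closing line) at world angle yaw
    y=np.array([np.cos(yaw),np.sin(yaw),0]); z=np.array([0,0,-1.]); 
    q=R.from_matrix(np.stack([np.cross(y,z),y,z],1)).as_quat(); return q[[3,0,1,2]]
E
python3 - <<'E'
from h import *
np.set_printoptions(suppress=True,precision=4)
crops=[]
for n,bn,bp in (("top",(172,185,208,232),(345,170,410,240)),("side",(232,122,270,170),(335,235,405,300))):
    p,X=cloud(n,(np.load(f"{n}0c.npy"),np.load(f"{n}0.npy")))
    hsv=cv2.cvtColor(p,cv2.COLOR_RGB2HSV).astype(int)
    def sub(b,m): 
        M=np.zeros(m.shape,bool); M[b[1]:b[3],b[0]:b[2]]=1; return X[M&m]
    dark=hsv[...,2]<75
    H=sub(bn,dark&(X[...,2]>.125)); print(n,"head",len(H),rect(H),np.percentile(H[:,2],[5,50,98]),H[:,:2].mean(0))
    T=sub(bn,dark&(X[...,2]>.160)); print(" headtop",len(T),T.min(0) if len(T) else '',rect(T) if len(T)>3 else '')
    grey=hsv[...,1]<70
    for lo,hi in ((.05,.0625),(.002,.012)):
        L=sub(bp,grey&(X[...,2]>lo)&(X[...,2]<hi)); print(" port z",lo,len(L),rect(L),np.median(L[:,2]))
    for b in (bn,bp):
        crops.append(cv2.resize(p[b[1]:b[3],b[0]:b[2],::-1],(390,290)))
    wood=(X[...,2]>.037)&(X[...,2]<.047)&(hsv[...,1]>90)
    W=sub((170,180,295,235) if n=="top" else (230,150,325,220),wood); print(" rack",len(W),rect(W),np.median(W[:,2]))
cv2.imwrite("pics/crop1.png",np.vstack([np.hstack(crops[:2]),np.hstack(crops[2:])]))
E
```

```text
top head 442 (array([549.9, 314.2]), array([25.5, 78. ]), 87.7) [0.1346 0.1649 0.1691] [0.5495 0.3106]
 headtop 328 [0.5108 0.3006 0.1601] (array([549.6, 314.3]), array([25.2, 77.3]), 88.1)
 port z 0.05 697 (array([ 536.9, -186. ]), array([73.8, 96.3]), 84.3) 0.05453046560245234
 port z 0.002 257 (array([ 570.5, -189.2]), array([111.6, 131.1]), 84.9) 0.004047594565374624
 rack 1382 (array([562.3, 206.1]), array([ 70.4, 269.6]), 6.5) 0.04081678405254974
side head 390 (array([546.7, 274.1]), array([ 79.3, 107. ]), 0.1) [0.1301 0.1575 0.1678] [0.5457 0.304 ]
 headtop 173 [0.507  0.2206 0.16  ] (array([546.7, 274.1]), array([ 79.2, 107. ]), 0.1)
 port z 0.05 790 (array([ 531.5, -186. ]), array([74.3, 90.8]), 84.6) 0.05515108529147528
 port z 0.002 291 (array([ 566.3, -189.3]), array([110.5, 132.6]), 84.9) 0.004105367514204872
 rack 942 (array([558.8, 216.6]), array([ 72.1, 291.4]), 6.5) 0.040804009792714424
```

View pics/crop1.png

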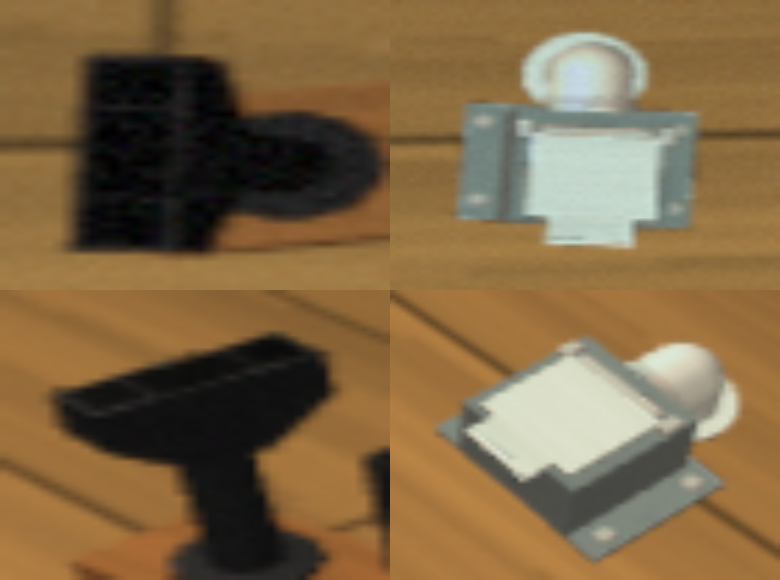

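The crops show the black fishtail (head at about (187,210) top) and the grey port with its pale lid (about (378,210) top). The sizes match: head 25x78 mm, lid top about 55 mm high, rack top 41 mm. Next I check the wrist range, then grasp.

```bash
cat > q.py <<'E'
from h import *
np.set_printoptions(suppress=True,precision=3)
# port refinement: lid (bright) and box per camera
for n,bp in (("top",(345,170,410,240)),("side",(335,235,405,300))):
    p,X=cloud(n,(np.load(f"{n}0c.npy"),np.load(f"{n}0.npy")))
    yaw=np.radians(-5.2); c,s=np.cos(yaw),np.sin(yaw)
    b=X[bp[1]:bp[3],bp[0]:bp[2]].reshape(-1,3); pp=p[bp[1]:bp[3],bp[0]:bp[2]].reshape(-1,3).astype(int)
    sat=pp.max(1)-pp.min(1); b=b[(sat<60)]
    q=np.c_[b[:,:2]@np.array([[c,-s],[s,c]]),b[:,2]]
    up=q[(q[:,2]>.05)&(q[:,2]<.0625)]
    front=up[:,0].min()
    lip=up[up[:,0]<front+.012]; mid=up[(up[:,0]>front+.025)&(up[:,0]<front+.06)]
    foot=q[(q[:,2]>.001)&(q[:,2]<.008)]
    foot=foot[(foot[:,0]>front+.03)&(foot[:,0]<front+.08)]
    e=lambda a:(np.percentile(a,[1,99])*1000).round(1)
    yc=np.mean(e(foot[:,1]))/1000
    print(n,"front",front,"lip y",e(lip[:,1]),"mid y",e(mid[:,1]),"foot y",e(foot[:,1]),"foot x",e(foot[:,0]))
    for y in (yc,np.mean(e(lip[:,1]))/1000):
        m=np.array([front+.0445,y]); print("  mouth",np.array([[c,-s],[s,c]])@m)
for k in (0,np.pi): 
    j=solver.inverse_kinematics([.548,.314,.143],down(np.radians(88.1)+k)); print("grasp",k,j)
for d in np.arange(-3.6,3.6,.4):
    j=solver.inverse_kinematics([.53,-.186,.2],down(np.radians(-5.2)+d)); print(round(d,2),None if j is None else np.round(j[5],2),end="; ")
E
python3 q.py
```

```text
top front 0.5027218371403158 lip y [-155.2 -118.1] mid y [-172.2 -100.9] foot y [-191.9  -80.6] foot x [533.5 581. ]
  mouth [ 0.533 -0.185]
  mouth [ 0.533 -0.186]
side front 0.5008250102456699 lip y [-156.1 -117. ] mid y [-173.4 -101.3] foot y [-192.9 -172.5] foot x [531.5 579.3]
  mouth [ 0.527 -0.231]
  mouth [ 0.531 -0.185]
grasp 0 [ 0.41   0.404  1.489 -0.     1.249 -1.127]
grasp 3.141592653589793 [ 0.41   0.404  1.489 -0.     1.249  2.014]
-3.6 None; -3.2 None; -2.8 2.43; -2.4 2.03; -2.0 1.63; -1.6 1.23; -1.2 0.83; -0.8 0.43; -0.4 0.03; -0.0 -0.37; 0.4 -0.77; 0.8 -1.17; 1.2 -1.57; 1.6 -1.97; 2.0 -2.37; 2.4 None; 2.8 None; 3.2 None;
```

```bash
python3 - <<'E'
from h import *
q=down(np.radians(88.1)); t0=status.read_t()
robot.movep([.548,.314,.25],q); print(status.read_t())
eoat.set_gripper(.06,50)
robot.move_linear([.548,.314,.143],.12)
eoat.set_gripper(0.0,50); print(status.read_t(),status.read_width(),status.read_finger_force(),status.read_ft_force(),status.read_tool_pos())
robot.move_linear([.548,.314,.24],.15); robot.pause(.2)
print(status.read_t(),status.read_width(),status.read_ft_force(),status.read_wrist_torque())
for n in ("top","side"):
    p,d=optics.camera(n); cv2.imwrite(f"pics/{n}1.png",p[:,:,::-1])
a=cv2.imread("pics/top1.png")[130:290,130:340]; b=cv2.imread("pics/side1.png")[60:240,180:400]
cv2.imwrite("pics/g1.png",np.hstack([cv2.resize(a,(390,300)),cv2.resize(b,(390,300))]))
E
```

```text
1.6083
3.975 0.02564644780709042 49.97544050216675 [ 0.88918959 -0.3259029   1.46203467] [0.54804972 0.31406341 0.14310576]
4.975 0.025344963249804436 [ 0.81019403 -0.64136136 -0.37543552] [ 0.09964582  0.05375328 -0.03710638]
```

View pics/g1.png

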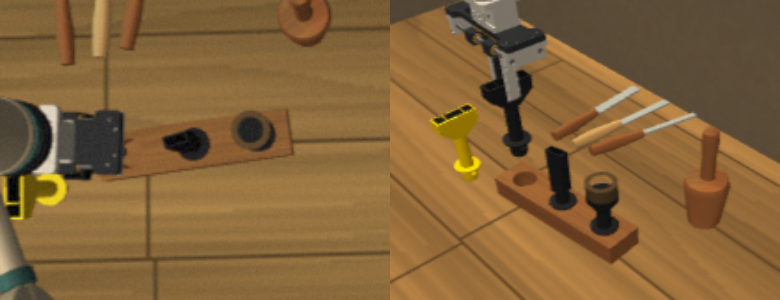

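The nozzle is gripped and hangs upright, and the crevice and brush nozzles are undisturbed. Next I carry it to a spot in front of the port and measure its axis in the hand.

```bash
cat >> h.py <<'E'
YAW=np.radians(-5.2); M0=np.array([.5315,-.1855])   # port pose
ex=np.array([np.cos(YAW),np.sin(YAW)]); ey=np.array([-ex[1],ex[0]])
off=np.zeros(2)  # nozzle axis minus TCP, in port axes at d=0
def tcp(x,z,y=0.,d=0.):  # nozzle origin at port x,y, world z
    c,s=np.cos(d),np.sin(d); o=np.array([[c,-s],[s,c]])@off
    p=M0+ex*(x-o[0])+ey*(y-o[1]); return [p[0],p[1],z+.131]
E
python3 - <<'E'
from h import *
from scipy.optimize import least_squares
np.set_printoptions(suppress=True,precision=4)
robot.move_linear([.43,.28,.24],.25); 
robot.move_linear([.43,0.05,.24],.25,rot=down(np.radians(45)))
P=tcp(-.085,.075); robot.move_linear(P,.25,rot=down(YAW)); robot.pause(.3)
print(status.read_t(),status.read_tool_pos(),status.read_width(),status.read_ft_force())
T=np.array(status.read_tool_pos())
for n in ("side","top"):
    p,X=cloud(n); np.save(n+"2.npy",X); cv2.imwrite(f"pics/{n}2.png",p[:,:,::-1])
    dark=p.max(2)<90
    near=np.hypot(X[...,0]-T[0],X[...,1]-T[1])<.045
    for nm,lo,hi,r in (("neck",.115,.175,.0125),("collar",.1,.115,.025),("spig",.077,.1,.016)):
        A=X[near&dark&(X[...,2]>lo)&(X[...,2]<hi)]
        if len(A)<15: print(n,nm,len(A)); continue
        s=least_squares(lambda c:np.hypot(A[:,0]-c[0],A[:,1]-c[1])-r,T[:2]+np.array([.003,.003]),loss="soft_l1",f_scale=.001).x
        print(n,nm,len(A),s,"minus tcp",s-T[:2],"z",A[:,2].min(),A[:,2].max())
a=cv2.imread("pics/side2.png"); u=proj("side",T).astype(int)
cv2.imwrite("pics/g2.png",cv2.resize(a[max(0,u[1]-70):u[1]+130,max(0,u[0]-130):u[0]+130],(780,600)))
E
```

```text
8.1583 [ 0.4469 -0.177   0.2063] 0.025211282302859843 [-0.2506  0.6038 -0.7061]
side neck 157 [ 0.4473 -0.1761] minus tcp [0.0003 0.001 ] z 0.11577553775394511 0.17484931536677684
side collar 199 [ 0.4533 -0.1711] minus tcp [0.0064 0.006 ] z 0.10459395159969365 0.11419368588441192
side spig 27 [ 0.4457 -0.1744] minus tcp [-0.0013  0.0026] z 0.07739936103418132 0.09469449695840504
top neck 1
top collar 34 [ 0.4484 -0.1853] minus tcp [ 0.0015 -0.0083] z 0.10313577290653031 0.11149728866254027
top spig 0
```

View pics/g2.png

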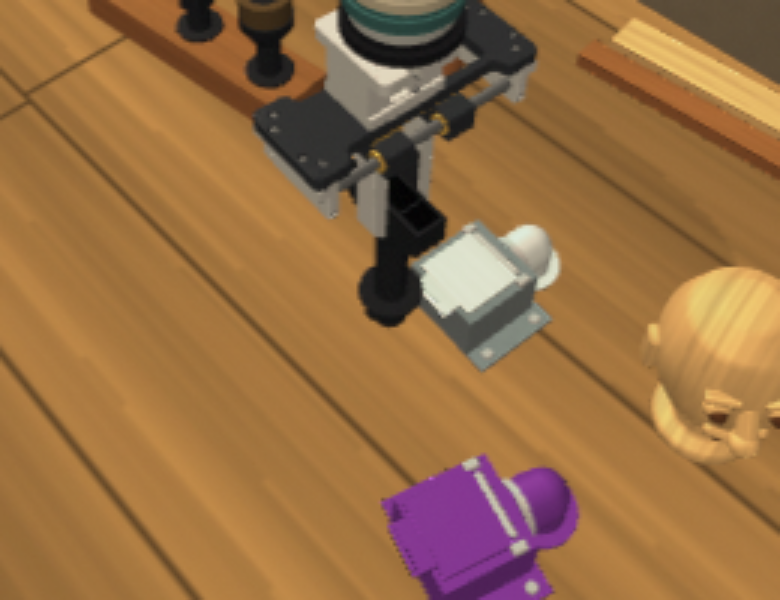

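The picture shows the nozzle upright at about (390,260), in front of the grey port at about (480,280). The side view puts the nozzle axis within about 1 mm of the TCP. Next: collar under the lip, then lift the lid along its arc.

```bash
sed -i 's/^YAW.*M0=.*/YAW=np.radians(-5.2); M0=np.array([.531,-.185])/; s/^off=np.zeros(2).*/off=np.array([0,.001])/' h.py
python3 - <<'E'
from h import *
np.set_printoptions(suppress=True,precision=2)
f0=np.array(status.read_ft_force())
def F(m): print(m,round(status.read_t(),2),np.array(status.read_ft_force())-f0)
robot.move_linear(tcp(-.085,.010),.12); F("down")
robot.move_linear(tcp(-.061,.010),.08); F("under")
if abs((np.array(status.read_ft_force())-f0)).max()>4: raise SystemExit
for th in (.15,.35,.55,.75,.95,1.1):
    robot.move_linear(tcp(.032-.068*np.cos(th)-.025,.0525+.068*np.sin(th)-.034),.07); F(th)
    if np.linalg.norm(np.array(status.read_ft_force())-f0)>12: raise SystemExit("force")
for n in ("side","top"):
    p,X=cloud(n); np.save(n+"3.npy",X); cv2.imwrite(f"pics/{n}3.png",p[:,:,::-1])
a=cv2.imread("pics/side3.png"); u=proj("side",status.read_tool_pos()).astype(int)
b=cv2.imread("pics/top3.png")
cv2.imwrite("pics/g3.png",np.hstack([cv2.resize(a[u[1]-50:u[1]+100,u[0]-75:u[0]+75],(400,400)),cv2.resize(b[140:260,320:440],(400,400))]))
E
```

```text
down 8.95 [-0.76 -1.05  1.15]
under 9.4 [-1.33 -1.23  0.25]
0.15 9.82 [-0.55 -0.43 -0.51]
0.35 10.16 [ 0.02 -2.19 -0.29]
0.55 10.5 [-0.61 -1.33 -0.16]
0.75 10.84 [-1.76 -0.61 -0.82]
0.95 11.18 [-0.92 -1.52 -0.67]
1.1 11.47 [-1.77 -0.84 -0.97]
```

View pics/g3.png

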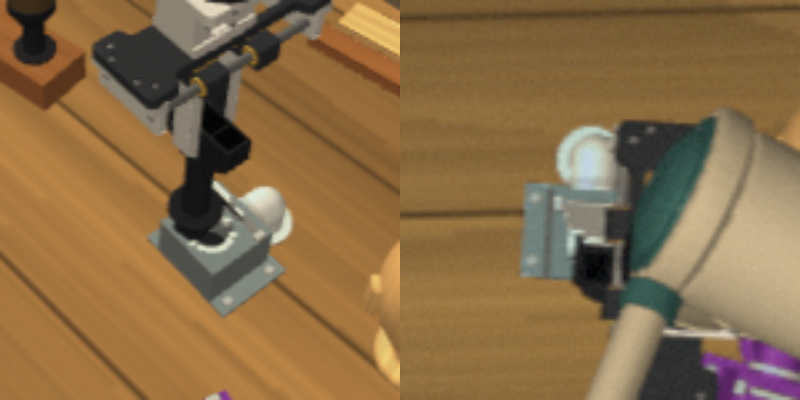

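The lid is well open, with the collar holding it from behind, and the mouth's pale ring shows at about (215,237) in the left half. I'll check the mouth centre from this view.

```bash
python3 - <<'E'
from h import *
p=cv2.imread("pics/side3.png")[:,:,::-1].astype(int); X=np.load("side3.npy")
q=np.stack([(X[...,:2]-M0)@ex,(X[...,:2]-M0)@ey,X[...,2]],-1)*1000
top=(abs(q[...,2]-52)<6)&(np.hypot(q[...,0]-8,q[...,1])<60)
print("box top x",np.percentile(q[top][:,0],[1,99]),"y",np.percentile(q[top][:,1],[1,99]),np.median(q[top][:,2]))
c=optics.camera_params("side");K=c["intrinsics"];T=np.linalg.inv(c["camera_from_world"])
# pixel map of region by ray onto z=.052
u0,v0=proj("side",[*M0,.052]).astype(int); print(u0,v0)
im=cv2.resize(p[v0-22:v0+22,u0-30:u0+30].astype(np.uint8)[:,:,::-1],(780,572),interpolation=cv2.INTER_CUBIC)
for r in (17.2,):
    for a in np.arange(0,2*np.pi,.2):
        w=M0+.001*r*(ex*np.cos(a)+ey*np.sin(a)); uu=(proj("side",[*w,.052])-[u0-30,v0-22]+.5)*13
        cv2.circle(im,tuple(int(t) for t in uu),3,(0,0,255),-1)
for a,b in ((-30,-37),(-30,37),(46,-37),(46,37)):
    w=M0+.001*(ex*a+ey*b); uu=(proj("side",[*w,.052])-[u0-30,v0-22]+.5)*13
    cv2.circle(im,tuple(int(t) for t in uu),4,(255,0,0),-1)
cv2.imwrite("pics/g4.png",im)
E
```

```text
box top x [-30.85273767  54.29992869] y [-37.63669615  34.5259552 ] 50.94844168485125
366 263
```

View pics/g4.png

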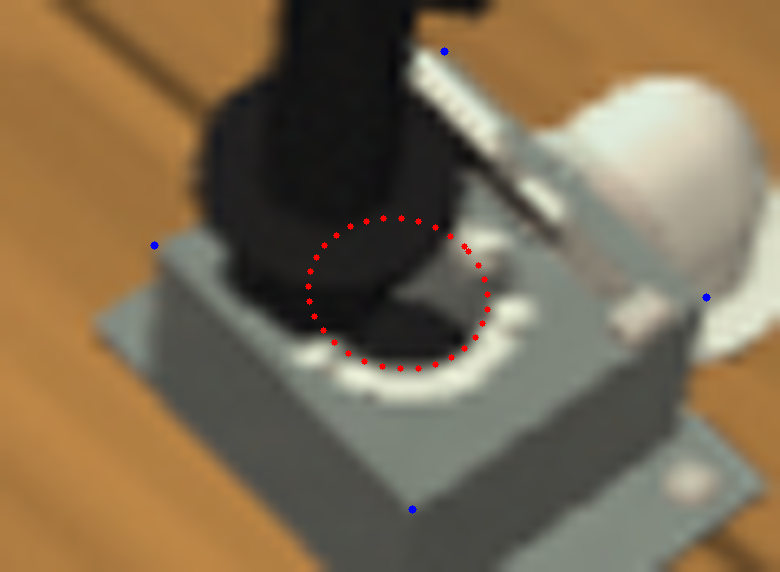

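The predicted rim (red) matches the real bore within about 1 mm. A slot gap shows at about (505,275), which puts the slots near -0.43 rad, so I'll start turning at -0.7. Next I move over the mouth and enter.

```bash
cat >> h.py <<'E'
def ft(n=4):
    a=[]
    for _ in range(n): a.append(status.read_ft_force()); robot.pause(.02)
    return np.mean(a,0)
E
python3 - <<'E'
from h import *
np.set_printoptions(suppress=True,precision=2)
f0=ft()
def F(m): f=ft()-f0; print(m,round(status.read_t(),2),f,status.read_width()); return f
robot.move_linear(tcp(-.012,.077),.06); F("mid")
robot.move_linear(tcp(0,.072),.06); F("over")
robot.move_linear(tcp(0,.056),.06); F("at")
for z in (.052,.049,.046,.044):
    robot.move_linear(tcp(0,z),.03); f=F(z)
    if np.linalg.norm(f)>12: raise SystemExit("force")
robot.pause(.15)
robot.move_linear(tcp(0,.044,0,-.7),.02,rot=down(YAW-.7)); F("turned"); print(status.read_joint_positions()[5])
E
```

```text
mid 12.06 [-0.27 -0.36 -0.2 ] 0.025825471191100808
over 12.49 [-1.3   0.08 -0.3 ] 0.02569585083369626
at 12.97 [-2.29 -0.21 -1.3 ] 0.025505230699535728
0.052 13.32 [-2.56 -0.35 -0.62] 0.025908339059309008
0.049 13.64 [-3.33 -0.05 -1.09] 0.02578976360239714
0.046 13.96 [-3.71 -0.81 -1.36] 0.02593031683637797
0.044 14.28 [-3.37 -0.68 -0.61] 0.02558849079952391
turned 15.34 [-2.34  2.22  1.42] 0.025712324477717017
0.329268996893861
```

```bash
python3 - <<'E'
from h import *
np.set_printoptions(suppress=True,precision=2)
b=ft(8); z=.044; d=-.7
def go(v=.03): robot.move_linear(tcp(0,z,0,d),v,rot=down(YAW+d))
def fz():
    f=ft(4)-b
    if np.linalg.norm(f)>18: print("FORCE",f,z,d); raise SystemExit
    return f[2]
while z>.034:
    z-=.0007; go(); f=fz()
    if f>4: break
print("contact",z,d,f,status.read_t())
z1=z
while d<.62 and z>z1-.005:
    d+=.04; go(.02); f=fz()
    n=0
    while f<3 and z>z1-.005 and n<8: z-=.0006; n+=1; go(); f=fz()
    if f>8: z+=.0004; go()
    print(round(d,2),round(z,4),round(f,1),round(status.read_t(),1),end=" | ")
    if status.read_t()>48: break
print(ft()-b)
E
```

```text
contact 0.038400000000000004 -0.7 6.833419626709057 18.0083
-0.66 0.0384 7.5 18.3 | -0.62 0.0384 7.1 18.6 | -0.58 0.0384 7.2 19.0 | -0.54 0.0384 6.3 19.3 | -0.5 0.0384 6.0 19.6 | -0.46 0.0336 0.9 22.4 | -0.42 0.033 0.8 23.1 | [ 1.29 -2.32  1.42]
```

The lugs dropped through at about -0.43 rad. Next I lower to home and lock.

```bash
python3 - <<'E'
from h import *
np.set_printoptions(suppress=True,precision=2)
b=ft(6); z=.033; d=-.42
def go(v=.03): robot.move_linear(tcp(0,z,0,d),v,rot=down(YAW+d))
def F(): return ft(3)-b
while z>.0185:
    z-=.001 if z>.0235 else .0005; go(); f=F()
    if np.linalg.norm(f)>5: print(z,f,round(status.read_t(),1))
    if f[2]>5 or np.linalg.norm(f)>15: break
print("end",z,f,status.read_t(),status.read_tool_pos()[2]-.131)
E
```

```text
0.02149999999999999 [-1.    0.98  5.3 ] 27.1
end 0.02149999999999999 [-1.    0.98  5.3 ] 27.1417 0.022075278964106798
```

Home: 16.9 mm below the ring landing, as specified. Now turn to lock, check, and release.

```bash
python3 - <<'E'
from h import *
np.set_printoptions(suppress=True,precision=2)
b=ft(4); z=.0218; d=-.42
for d in np.arange(-.32,.14,.11):
    robot.move_linear(tcp(0,z,0,d),.02,rot=down(YAW+d)); f=ft(3)-b; print(round(d,2),f,np.array(status.read_wrist_torque()),status.read_width())
    if np.linalg.norm(f)>15: raise SystemExit
w=status.read_width()
eoat.set_gripper(.05); robot.pause(.2); print(status.read_t(),ft(3))
T=status.read_tool_pos(); robot.move_linear([T[0],T[1],T[2]+.12],.12)
robot.move_linear([T[0]-.12,T[1]+.13,T[2]+.12],.25); robot.pause(.2); print(status.read_t())
cr=[]
for n in ("side","top"):
    p,X=cloud(n); cv2.imwrite(f"pics/{n}5.png",p[:,:,::-1])
    q=np.stack([(X[...,:2]-M0)@ex,(X[...,:2]-M0)@ey,X[...,2]],-1)*1000
    m=(p.max(2)<90)&(np.hypot(q[...,0],q[...,1])<48)&(q[...,2]>160)&(q[...,2]<185); print(n,"head top",rect(q[m]) if m.sum()>5 else 0,np.percentile(q[m][:,2],97) if m.sum() else 0)
    m=(p.max(2)<90)&(np.hypot(q[...,0],q[...,1])<30)&(q[...,2]>62)&(q[...,2]<120); A=q[m]; print(" neck",len(A),A.mean(0) if len(A) else 0)
    u=proj(n,[*M0,.1]).astype(int); cr.append(cv2.resize(p[u[1]-50:u[1]+50,u[0]-50:u[0]+50,::-1],(400,400)))
cv2.imwrite("pics/g5.png",np.hstack(cr))
E
```

```text
-0.32 [ 0.53  0.94 -1.07] [0.16 0.65 0.04] 0.025777718900439287
-0.21 [ 0.11  1.17 -0.19] [0.22 0.69 0.05] 0.02552796298000429
-0.1 [0.7  1.11 0.15] [0.16 0.74 0.09] 0.025653179276808272
0.01 [0.91 0.91 0.23] [0.16 0.74 0.  ] 0.02574590602295762
0.12 [-0.05  0.17  0.71] [0.18 0.83 0.03] 0.025641611999989527
29.525 [ 0.06 -0.15 -0.19]
31.7833
side head top (array([-4591.6,  -963.5]), array([27796.1, 80596.9]), 6.7) 178.8833186011618
 neck 159 [-3.43 -7.11 89.2 ]
top head top (array([-3097. ,  -825.3]), array([25924.1, 80106.6]), 7.0) 179.528380714169
 neck 0 0
```

View pics/g5.png

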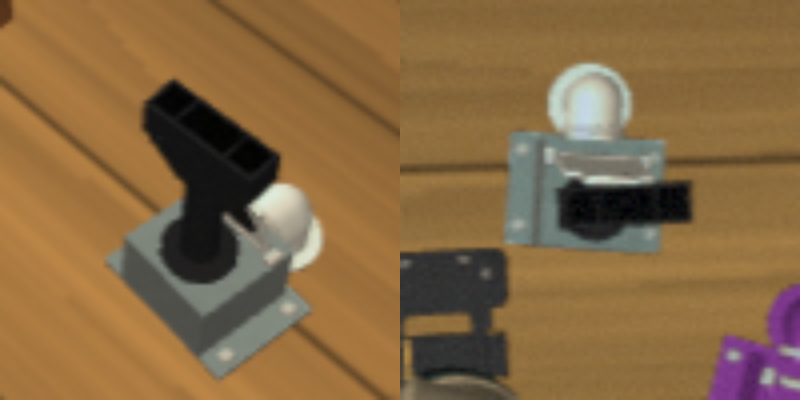

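The pictures show the nozzle standing in the port, with its collar on the box top at about (200,250) in the left half. The lid leans back against it, and the gripper is clear. The measured head centre is 3-5 mm forward of the mouth axis at 170 mm height, a tilt of about 0.025 rad and within the limit.

```bash
python3 -c "
from cell import *
print(status.read_t()); print(sign_off())"
```

```text
31.8833
the job is handed in; nothing more can be done
None
```

The wide flat nozzle is in the dust port, locked about 30° past its slots and released upright with the lid leaning back on it; I handed the job in at 31.9 s, and the hand-in returned no verdict.

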